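# Fetch the combustion boat from behind the bottles

### The job

Clear the three containers (brown bottle, dropper bottle, lidded weighing glass) from the front of the bottle stand and stand them on the dark steel side tray. When all three are on the tray, take the ceramic boat from behind and lay it on the white boat rest, lengthwise between its two end bars. Then put every container back upright on the very pad of the stand where it stood before.

Things in the scene. Friction and masses are not known exactly. Their poses are not given: they have to be found in the camera images.
- brown_bottle: brown round reagent bottle with white screw cap, 107 mm tall; body 57 mm across up to 87 mm, cap 44 mm across above; 0.16 kg. Origin: centre of its underside, z up. Stands on one of the stand's three front pads; which one changes
- dropper: slim dark dropper bottle with tapered rubber-bulb cap, 90 mm tall; body 31 mm across up to 50 mm, cap 19 mm across above; 0.045 kg. Origin: underside, within 2 mm of its centre, z up. Stands on one of the three front pads
- lidded_glass: low glass weighing bottle with a knobbed lid (the lid is fixed to it), 48 mm tall; 36 mm across up to 39 mm, then a knob 12 mm across; 0.028 kg. Origin: centre of its underside, z up. Stands on one of the three front pads
- boat: long narrow ceramic combustion boat, 82 x 21 x 12 mm, 0.02 kg. Origin: centre of its underside; its x axis runs along its length, z up. Lies on the stand behind the containers, lengthwise along the row, about 13 mm behind the widest of them, so it can be gripped across its width only once they are gone; its top is 12 mm above the board
- bottle_stand: fixed grey board, 130 (x) x 220 (y) mm, top 12 mm above the table. Origin: centre of its underside; x points to the back, y along the row. Three dark round pads, 63 mm across, lie in its top (flush) at x = -34 mm, y = -70, 0 and +70 mm; a dark strip for the boat runs behind them at x = +18 mm. A tape reel, 52 mm across and 15 mm high, not part of the job, lies by the strip's +y end
- side_tray: fixed flat dark steel tray, 130 (x) x 230 (y) mm outside, floor at 10 mm and rim at 20 to 22 mm above the table, wall 4 mm, empty at the start. Origin: centre of its underside on the table, x and y along its sides. The containers may stand anywhere in it
- boat_rest: white ceramic plate, 70 (x) x 130 (y) mm, top 18 mm above the table, a raised bar across each end (tops at 24 mm, 104 mm apart inside), open along its long sides; fixed in the middle of a wooden board, 170 x 230 mm, top at 10 mm, where tweezers and a crucible also lie (no part of the job). Origin: centre of the board's underside on the table; length along y. The boat's place is its middle, along y

How it is judged:
By the outcome, as a careful person would: the job done as asked, in the order asked, and still so for the second after the job is handed in, with the robot touching nothing.
It also fails if it takes over 136 s, if anything falls off the work surface, if the arm or the gripper's body presses on something with over 40 N, if the wrist force passes 120 N, or if a joint passes its speed limit or range.

### The arm

A 6-joint arm with a two-finger parallel gripper is mounted at the origin on a cart in front of the work surface, level with it; the furniture and walls round the work are solid. World frame = base frame: x ahead of the robot, y to its left, z up, the work surface at z = 0. Lengths are in mm, angles in degrees, forces in N, time in s.
With the tool pointing down it reaches from about 250 to 725 mm from the base axis. Payload 9.7 kg.
Tool frame: the origin (TCP) lies on the centre line of the jaws, within the pads' length; the fingertips stand 22 mm ahead of it and the grasp point (between the pads) lies 3 mm ahead of it (finger_overhang is the distance from the TCP to the fingertips, in mm); z points along the fingers, y is the line along which they close (so a half turn about z gives the same grasp; the last joint's range is limited). The gripper opens to 85 mm and grips with 20 to 120 N. Pads are 22 mm wide; open, the fingers measure 114 mm over their backs; the gripper's body (76 mm by 85 mm) begins 54 mm behind the grasp point. The pads swing forward as they close: fully open they stand 13 mm farther back than shut.
Start: joints at [69.844, 4.979, 10.078, 95.1, 0, 90], TCP at [189.521, 516.313, 253.284] pointing down, gripper open.
Joint ranges: [-179.16, 179.16], [-48.56, 103.87], [-65.8, 70.77], [-126.05, 130.52], [-82.76, 87.17], [-180, 180]. Speed limits (degrees/s): [127.2, 127.2, 147.25, 180, 180, 180].

### API

Orientations are given as a 3x3 rotation matrix whose columns are the frame's x, y, z axes.
In Python, from bench import move_pose, servo_line, goto_joints, move_gripper, wait, inverse_kinematics, state, capture, camera_params, MotionError, close_job, finger_overhang gives the robot as it stands. Calls block until the motion is done:
- move_pose(position, orientation): joint-space move of the TCP to a pose.
- servo_line(position, ori=None, max_speed=150, until_force=None): straight line of the TCP; ori=None keeps the orientation; max_speed is the mean speed in mm/s. With until_force (N) it stops when the force on the tool has changed by that much, and returns True; else False.
- goto_joints(angles): joint-space move.
- move_gripper(opening): finger opening in mm; the grip force is fixed at half the most; returns when the fingers have stopped.
- wait(seconds).
- inverse_kinematics(position, orientation): joint angles nearest the present ones, or None.
- state(): the state.
- capture(name): name is "side" or "top" or "wrist"; returns the picture (420x560x3 uint8, blue, green, red); there is no depth.
- camera_params(name): a dict with "mtx" (3x3 intrinsics, pixels), "xyz" and "orientation" of the camera in the world. Camera axes: x right, y down, z forward; pixel columns grow to the right and rows downward; lengths in mm; the calibration is good to about 2 mm. A picture is of the moment at which its call begins: read the wrist's pose just before it. camera_params takes no time and is no camera call; for the wrist camera it gives the pose at the moment of the call.
A pose or a line that the arm cannot do raises MotionError and nothing moves.
- close_job(): hands the job in; it is judged then, once.
The state is a dict: "clock": time; "q": joint angles; "dq": joint speeds; "effort": joint torques, N m; "tool_pos": TCP position; "orientation": TCP orientation; "contact_force": force on the tool from outside, world axes, zero at the start; "ft_torque": the same for the moment, N m; "grip_width": finger opening in mm; "grasp_force": force on a finger pad.
Only numpy, scipy, OpenCV 4.12 (cv2) and the standard library are available. Lean on these libraries where they do the work, as an engineer would, in place of code of your own. Each camera call takes 0.05 s, during which the arm holds its last target. There are 200 camera calls.

## Working session

There is one attempt and no reset: what is moved stays moved. The work goes in short steps, each a Python script; the robot and the scene stay as the last script left them, time stands still between calls to the robot, and variables do not carry over. Pictures are saved under pics/ and viewed, at most 14 in all, crops included, and the job is handed in when it is done.

```bash
ls; mkdir -p pics; python3 - <<'E'
from bench import *
import cv2
for n in("top","side","wrist"):
    p=camera_params(n); print(n,p); cv2.imwrite(f"pics/{n}0.png",capture(n))
s=state(); print(s["clock"],s["orientation"],s["grip_width"],finger_overhang)
E
```

```text
pics
top {'mtx': array([[429.99380361,   0.        , 279.61454586],
       [  0.        , 429.99380361, 220.67551311],
       [  0.        ,   0.        ,   1.        ]]), 'xyz': array([3.31651004e+02, 7.34114847e-01, 1.19992533e+03]), 'orientation': array([[-0.0228564 , -0.98648089,  0.16227455],
       [-0.99958178,  0.02542611,  0.01377621],
       [-0.01771598, -0.16189181, -0.98664947]])}
side {'mtx': array([[397.65107135,   0.        , 277.30484069],
       [  0.        , 397.65107135, 208.68104432],
       [  0.        ,   0.        ,   1.        ]]), 'xyz': array([  77.14709179, -810.79751853,  457.38678418]), 'orientation': array([[ 0.88322507, -0.18411929,  0.43129289],
       [-0.46889227, -0.36107731,  0.80607892],
       [ 0.0073154 , -0.91417901, -0.40524464]])}
wrist {'mtx': array([[290.27444537,   0.        , 281.97845271],
       [  0.        , 290.27444537, 207.47294364],
       [  0.        ,   0.        ,   1.        ]]), 'xyz': array([113.57384813, 545.21087492, 372.08227721]), 'orientation': array([[ 3.44228413e-01,  8.90487579e-01,  2.97554486e-01],
       [ 9.38885487e-01, -3.26174001e-01, -1.10020738e-01],
       [-9.17563678e-04,  3.17241853e-01, -9.48344223e-01]])}
0.15 [[-9.38752300e-01  3.44592515e-01 -3.43220345e-04]
 [ 3.44592684e-01  9.38751757e-01 -1.01044608e-03]
 [-2.59934529e-05 -1.06682980e-03 -9.99999431e-01]] 85.34675733730627 22.0
```

View pics/top0.png

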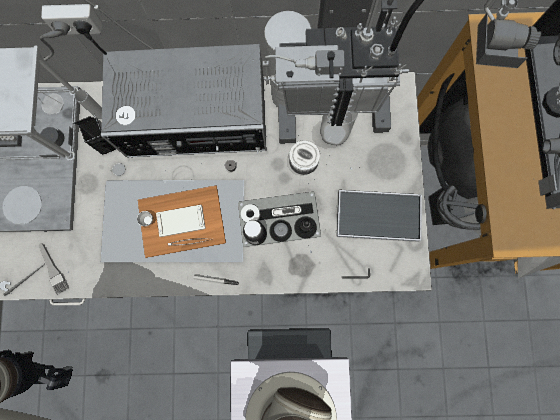

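View pics/side0.png

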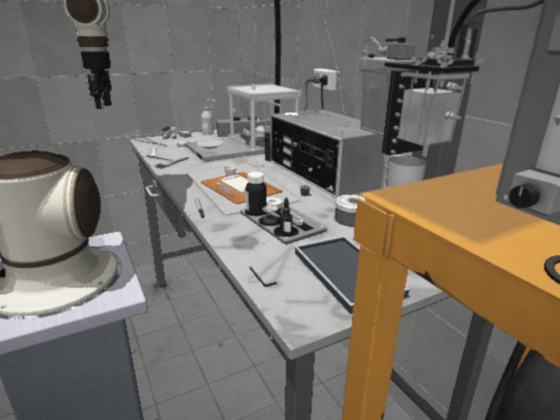

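The top view shows the stand at about (280,219). The brown bottle is on its left (+y) pad at (255,232), with the glass in the middle at (281,230) and the dropper on the right at (306,228). The boat is at (287,211), the reel at (250,212), the tray at (379,214) and the boat rest at (181,220). The side view agrees with this order.

```bash
cat > h.py <<'E'
from bench import *
import numpy as np, cv2
def ray(p,uv,z):
    d=p["orientation"]@np.linalg.solve(p["mtx"],[uv[0],uv[1],1.]); o=p["xyz"]
    return o+d*(z-o[2])/d[2]
def proj(p,X):
    c=p["mtx"]@(p["orientation"].T@(np.asarray(X,float)-p["xyz"])); return c[:2]/c[2]
def R(yaw):  # tool down; tool y (closing) axis at angle yaw deg in world
    a=np.radians(yaw); y=np.array([np.cos(a),np.sin(a),0]); z=np.array([0,0,-1.]); return np.column_stack([np.cross(y,z),y,z])
E
python3 - <<'E'
from h import *
p=camera_params("top")
for n,pts,z in(("stand",[(238,198),(318,193),(321,240),(242,247)],12),("tray",[(338,190),(420,190),(420,238),(338,236)],21),("board",[(141,196),(219,186),(226,244),(144,256)],10)):
    q=np.array([ray(p,u,z)[:2] for u in pts]); print(n,q.round(),q.mean(0).round())
s=state();o=s["orientation"];w=camera_params("wrist");print(o.T@(w["xyz"]-s["tool_pos"]),o.T@w["orientation"])
for y in (-100,-50,0,100):
  for yaw in (90,-90):
    for x in (300,350,400): print(y,yaw,x,inverse_kinematics([x,y,300],R(yaw)))
E
```

```text
stand [[595. 134.]
 [603. -93.]
 [470. -96.]
 [456. 123.]] [531.  17.]
tray [[ 608. -149.]
 [ 602. -377.]
 [ 467. -367.]
 [ 479. -143.]] [ 539. -259.]
board [[609. 410.]
 [632. 188.]
 [465. 168.]
 [437. 397.]] [536. 291.]
[  81.25198908    0.9892787  -119.45418541] [[ 3.88042201e-04 -9.48352698e-01 -3.17217607e-01]
 [ 9.99999872e-01  2.64986599e-04  4.31064960e-04]
 [-3.24743203e-04 -3.17217733e-01  9.48352679e-01]]
-100 90 300 [-18.43494882 -24.85580591 -10.20853895 104.64726696   0.
 -18.43494882]
-100 90 350 [-15.9453959  -18.62740923  -5.93504253 102.6923667    0.
 -15.9453959 ]
-100 90 400 [-14.03624347 -12.28985328  -1.01608997 101.27376331   0.
 -14.03624347]
-100 -90 300 [-18.43494882 -24.85580591 -10.20853895 104.64726696   0.
 161.56505118]
-100 -90 350 [-15.9453959  -18.62740923  -5.93504253 102.6923667    0.
 164.0546041 ]
-100 -90 400 [-14.03624347 -12.28985328  -1.01608997 101.27376331   0.
 165.96375653]
-50 90 300 [ -9.46232221 -26.42644946 -11.19881129 105.22763817   0.
  -9.46232221]
-50 90 350 [ -8.13010235 -19.9929091   -6.91940229 103.07350681   0.
  -8.13010235]
[... 677 characters left out ...]
-90 350 [   0.          -20.4567452    -7.24770086  103.20904434    0.
 -180.        ]
0 -90 400 [   0.          -13.9098647    -2.32845037  101.58141433    0.
 -180.        ]
100 90 300 [ 18.43494882 -24.85580591 -10.20853895 104.64726696   0.
  18.43494882]
100 90 350 [ 15.9453959  -18.62740923  -5.93504253 102.6923667    0.
  15.9453959 ]
100 90 400 [ 14.03624347 -12.28985328  -1.01608997 101.27376331   0.
  14.03624347]
100 -90 300 [  18.43494882  -24.85580591  -10.20853895  104.64726696    0.
 -161.56505118]
100 -90 350 [  15.9453959   -18.62740923   -5.93504253  102.6923667     0.
 -164.0546041 ]
100 -90 400 [  14.03624347  -12.28985328   -1.01608997  101.27376331    0.
 -165.96375653]
```

```bash
python3 - <<'E'
from h import *
import pickle
V={}
for n,y in(("rest",270),("stand",17),("tray",-230)):
    move_pose([470,y,230],R(90)); wait(.2)
    p=camera_params("wrist"); im=capture("wrist"); V[n]=(p,im); cv2.imwrite(f"pics/w_{n}.png",im); print(n,state()["clock"])
pickle.dump(V,open("v.pkl","wb"))
E
```

```text
rest 1.8
stand 3.0417
tray 4.2667
```

View pics/w_stand.png

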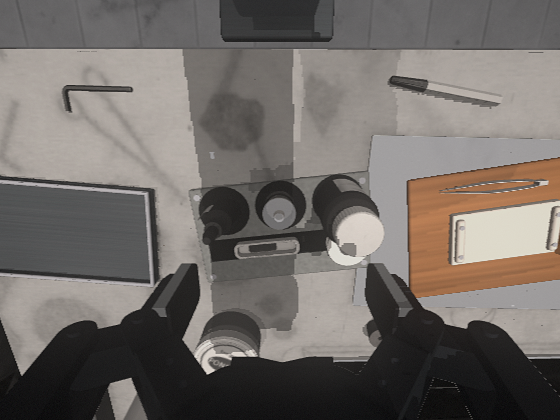

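View pics/w_rest.png

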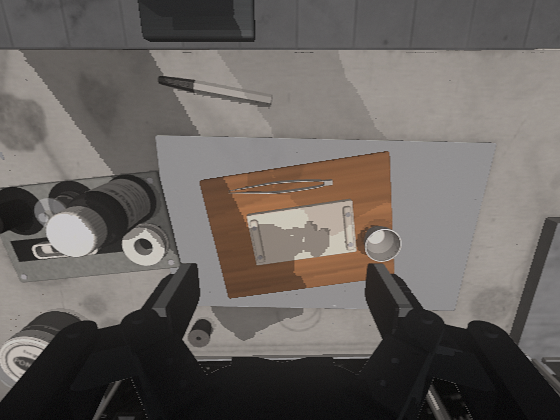

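View pics/w_tray.png

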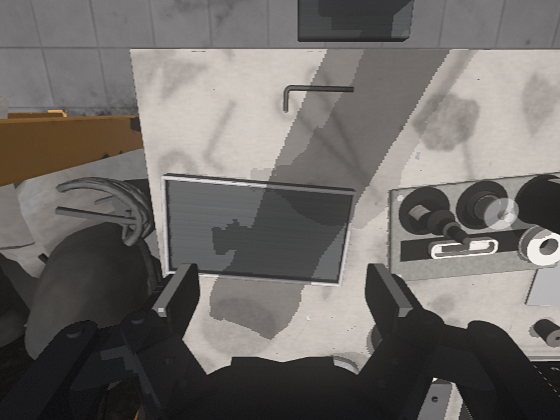

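The wrist stand view has tray-ward (−y) on the left and +x downward. The dropper's bulb is at (211,232), the glass knob at (281,212), the bottle cap at (358,231) and the boat at (268,248). The rest view shows the plate from (247,212) to (355,258), and the tray view shows the tray from (163,175) to (355,285). I'll enlarge the stand to get precise features.

```bash
python3 - <<'E'
import cv2
a=cv2.imread("pics/w_stand.png")[150:300,180:400]
cv2.imwrite("pics/c1.png",cv2.resize(a,None,fx=3.6,fy=3.6,interpolation=cv2.INTER_CUBIC))
E
```

```text
(no output)
```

View pics/c1.png

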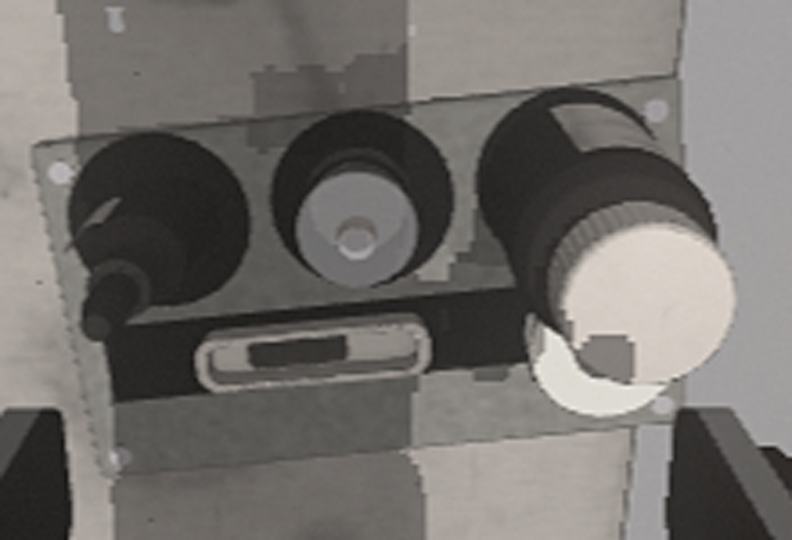

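The crop shows the stand corners at (33,147), (681,76), (690,427) and (110,475). The pad centres are at about (160,219) and (363,199). The lid is at (357,228), the knob at (357,236), the cap top at (645,298), the bulb tip at (97,328) and the boat at (314,353).

```bash
cat > m.py <<'E'
from h import *
import pickle
V=pickle.load(open("v.pkl","rb")); p=V["stand"][0]
c=lambda u,v:(u/3.6+180-.36,v/3.6+150-.36)
for n,u,z in(("cnr",(33,147),12),("cnr",(681,76),12),("cnr",(690,427),12),("cnr",(110,475),12),("padL",(160,219),12),("padM",(363,199),12),("lid",(357,228),51),("knob",(357,236),60),("cap",(645,298),119),("tip",(97,328),102),("boatC",(314,353),24),("boatL",(195,363),24),("boatR",(432,343),24)):
    print(n,ray(p,c(*u),z).round(1))
def quad(im,mask,name,p,z):
    cs=cv2.findContours(mask,0,2)[0]; k=max(cs,key=cv2.contourArea)
    h=cv2.convexHull(k)
    pts=np.array([ray(p,q[0],z)[:2] for q in h],np.float32)
    r=cv2.minAreaRect(pts); print(name,r)
p,im=V["rest"]; hsv=cv2.cvtColor(im,cv2.COLOR_BGR2HSV)
m=((hsv[...,1]>90)&(hsv[...,0]<25)&(hsv[...,2]>60)).astype(np.uint8); m[:140]=0;m[320:]=0
quad(im,m,"board170x230",p,10)
for u in((201,181),(389,151),(392,283),(229,298)): print("bc",ray(p,u,10).round(1))
for u in((247,212),(354,200),(357,252),(257,265)): print("plate",ray(p,u,19).round(1))
p,im=V["tray"]
for u in((164,175),(355,190),(345,286),(164,273)): print("tc",ray(p,u,21).round(1))
E
python3 m.py
```

```text
cnr [480.7 -92.9  12. ]
cnr [456.3 121.1  12. ]
cnr [586.3 137.   12. ]
cnr [606.9 -76.9  12. ]
padL [506.1 -52.1  12. ]
padM [498.8  17.2  12. ]
lid [495.3  15.6  51. ]
knob [494.6  15.7  60. ]
cap [488.8  85.2 119. ]
tip [504.9 -51.4 102. ]
boatC [5.506e+02 4.000e-01 2.400e+01]
boatL [554.5 -40.7  24. ]
boatR [546.8  41.   24. ]
board170x230 ((533.0787353515625, 296.776611328125), (168.5135040283203, 226.01565551757812), 8.995457649230957)
bc [469.  174.8  10. ]
bc [433.1 395.6  10. ]
bc [609.6 420.6  10. ]
bc [633.8 199.   10. ]
plate [505.1 229.6  19. ]
plate [489.7 357.5  19. ]
plate [558.5 366.8  19. ]
plate [577.3 239.8  19. ]
tc [ 460.4 -363.6   21. ]
tc [ 477.7 -142.4   21. ]
tc [ 608.  -144.8   21. ]
tc [ 589.1 -380.    21. ]
```

```bash
python3 - <<'E'
from h import *
for w in(21,57):
    move_gripper(w)
    servo_line([533,-257,60],R(90),max_speed=200)
    hit=servo_line([533,-257,20],max_speed=25,until_force=4)
    s=state(); print(w,s["grip_width"],hit,s["tool_pos"],s["contact_force"],s["clock"])
    servo_line([533,-257,60],max_speed=200)
servo_line([533,-257,220],max_speed=250)
print(state()["clock"])
E
```

```text
21 21.00954045594702 True [ 532.86003078 -256.93260266   32.17398043] [-2.44297565  0.73294936  6.34437518] 7.0333
57 56.81796669323066 True [ 532.90687422 -256.95770055   27.64025997] [-0.71259101  1.24652416  5.02268203] 9.1833
10.2917
```

```bash
cat >> h.py <<'E'
def pick(xy,z,yaw,pre,lo,up=230):
    move_gripper(pre); move_pose([*xy,up],R(yaw)); servo_line([*xy,z],max_speed=130); move_gripper(lo)
    s=state(); print("grip",round(s["grip_width"],1),round(s["grasp_force"],1),"t",round(s["clock"],1))
    servo_line([*xy,up],max_speed=150); s=state(); print("up",round(s["grip_width"],1),round(s["grasp_force"],1))
def place(xy,z,yaw,post,up=230):
    move_pose([*xy,up],R(yaw)); servo_line([*xy,z+12],max_speed=150); wait(.1)
    hit=servo_line([*xy,z-4],max_speed=20,until_force=3); s=state()
    print("place",hit,s["tool_pos"].round(1),"exp",z,"t",round(s["clock"],1))
    if not hit: print("NO CONTACT")
    move_gripper(post); servo_line([*xy,up],max_speed=150)
T=np.array([533.8,-257.7]); ty=np.array([.079,.997]); TY=85.5
tray=lambda d: T+ty*d
S=np.array([532.4,21.3]); a=np.radians(6.5); sx=np.array([np.cos(a),np.sin(a)]); sy=np.array([-sx[1],sx[0]])
E
python3 - <<'E'
from h import *
pick([489.7,86.1],79,6.5,73,50); place(tray(72),77,-4.5,71)
pick([505.4,-51.6],58,6.5,48,22); place(tray(-75),56,-4.5,46)
E
```

```text
grip 54.2 62.5 t 14.0
up 54.3 63.4
place True [ 539.5 -186.    78.3] exp 77 t 18.0
grip 28.5 59.4 t 22.2
up 27.9 59.1
place True [ 527.8 -332.4   57. ] exp 56 t 26.5
```

```bash
python3 - <<'E'
from h import *
pick([497,16.5],44,96.5,50,28); place(tray(-8),42,TY,50)
cv2.imwrite("pics/w1.png",capture("wrist"))
move_pose([470,17,230],R(96.5)); wait(.2); p=camera_params("wrist"); im=capture("wrist")
import pickle; pickle.dump((p,im),open("v2.pkl","wb")); cv2.imwrite("pics/w2.png",im)
a=im[150:300,180:400]
cv2.imwrite("pics/c2.png",cv2.resize(a,None,fx=3.6,fy=3.6,interpolation=cv2.INTER_CUBIC))
E
```

```text
grip 33.3 60.1 t 31.6
up 33.4 59.5
place True [ 533.1 -265.7   43. ] exp 42 t 36.0
```

View pics/w1.png

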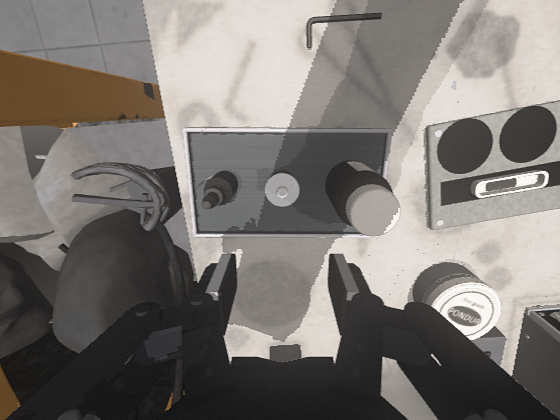

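View pics/c2.png

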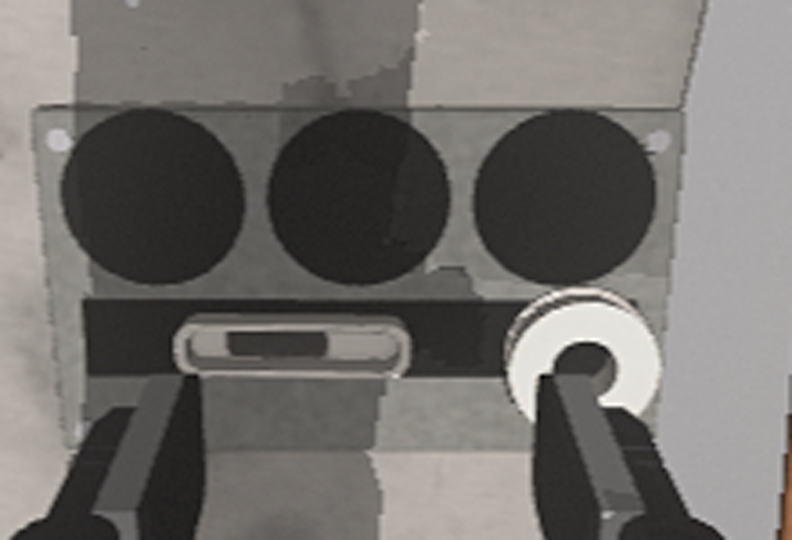

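All three containers stand upright in the tray. In the crop the pad centres are at (153,197), (359,197) and (565,197). The boat's rim spans (174–410, 314–377), with its centre at (292,346), level with the row. Next I'll compute those positions and enlarge the earlier rest view.

```bash
python3 - <<'E'
from h import *
import pickle
p,im=pickle.load(open("v2.pkl","rb"))
c=lambda u,v:(u/3.6+180-.36,v/3.6+150-.36)
for n,u,z in(("padL",(153,197),12),("padM",(359,197),12),("padR",(565,197),12),("boat",(292,346),24),("bL",(174,346),24),("bR",(410,346),24),("reel",(583,360),27)): print(n,ray(p,c(*u),z).round(1))
a=cv2.imread("pics/w_rest.png")[170:300,210:400]
cv2.imwrite("pics/c3.png",cv2.resize(a,None,fx=4,fy=4,interpolation=cv2.INTER_CUBIC))
E
```

```text
padL [506.2 -52.5  12. ]
padM [498.4  16.9  12. ]
padR [490.5  86.3  12. ]
boat [ 5.505e+02 -4.000e-01  2.400e+01]
bL [555.  -40.6  24. ]
bR [546.   39.9  24. ]
reel [543.1  99.   27. ]
```

View pics/c3.png

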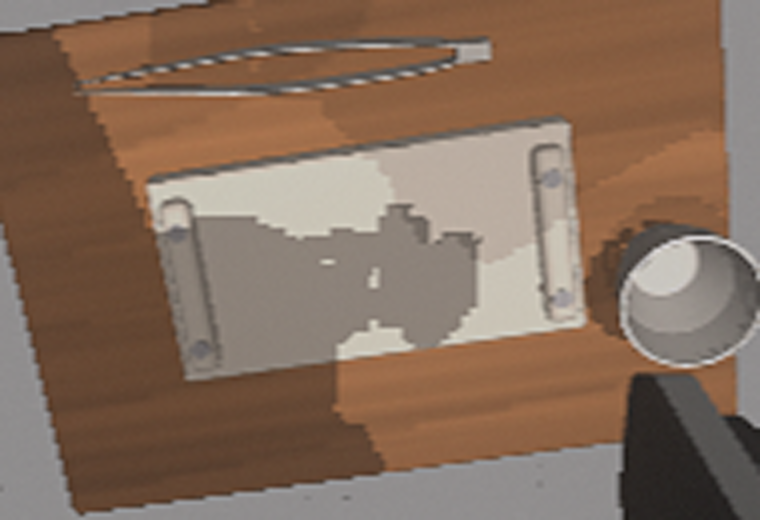

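The plate corners in the crop are at (150,185), (570,125), (583,327) and (188,380). The end-bar centres are at (189,285) and (554,234).

```bash
python3 - <<'E'
from h import *
import pickle
p=pickle.load(open("v.pkl","rb"))["rest"][0]
c=lambda u,v:(u/4+210-.375,v/4+170-.375)
C=np.array([ray(p,c(*u),18)[:2] for u in((150,185),(570,125),(583,327),(188,380))])
B=np.array([ray(p,c(*u),24)[:2] for u in((189,285),(554,234))])
d=B[1]-B[0]; yaw=-np.degrees(np.arctan2(d[0],d[1])); m=(C.mean(0)+B.mean(0))/2
print(C.round(1),C.mean(0),B.mean(0),np.linalg.norm(d),yaw)
pick([550.5,-.2],36,6.5,40,12)
place(m,42,yaw,40)
move_pose([m[0]-60,m[1],230],R(90)); wait(.2); p=camera_params("wrist"); im=capture("wrist")
pickle.dump((p,im),open("v3.pkl","wb"))
cv2.imwrite("pics/c4.png",cv2.resize(im[150:300,180:400],None,fx=3.6,fy=3.6,interpolation=cv2.INTER_CUBIC))
E
```

```text
[[510.4 229.4]
 [491.1 355.6]
 [558.2 365. ]
 [577.3 239.2]] [534.2682685  297.29577192] [532.39022194 296.4481653 ] 112.27953180122284 8.762062458996883
grip 18.3 59.2 t 42.8
up 18.3 58.6
place True [533.3 296.8  42.9] exp 42 t 47.4
```

View pics/c4.png

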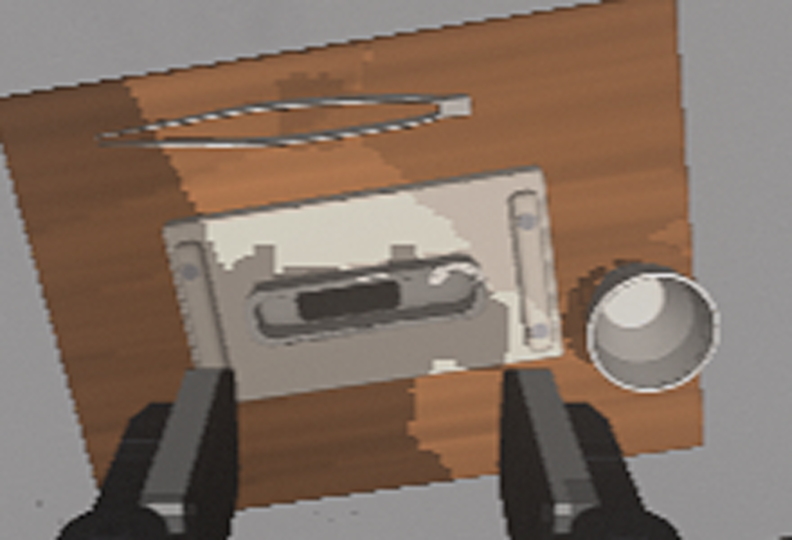

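The boat lies flat on the rest, centred between the end bars at crop (366,300) and parallel to the plate. Next I return the containers, gripped at 90° to the first grasp.

```bash
python3 - <<'E'
from h import *
pick(tray(72),77,TY,73,50); place([490.5,86.5],79,96.5,70)
pick(tray(-75),56,TY,48,22); place([506.2,-52.2],58,96.5,46)
pick(tray(-8),43,-4.5,50,28); place([498.4,17],45,6.5,50)
move_pose([470,17,230],R(96.5)); wait(.2)
import pickle; p=camera_params("wrist"); im=capture("wrist"); pickle.dump((p,im),open("v4.pkl","wb"))
cv2.imwrite("pics/c5.png",cv2.resize(im[150:300,180:400],None,fx=3.6,fy=3.6,interpolation=cv2.INTER_CUBIC))
print(state()["clock"])
E
```

```text
grip 53.6 64.0 t 54.4
up 53.1 63.2
place True [490.4  86.5  80.3] exp 79 t 58.4
grip 28.3 59.2 t 63.5
up 28.3 59.1
place True [506.1 -52.2  59. ] exp 58 t 67.8
grip 33.4 59.9 t 72.8
up 33.1 59.5
place True [498.3  17.   46. ] exp 45 t 77.3
80.625
```

View pics/c5.png

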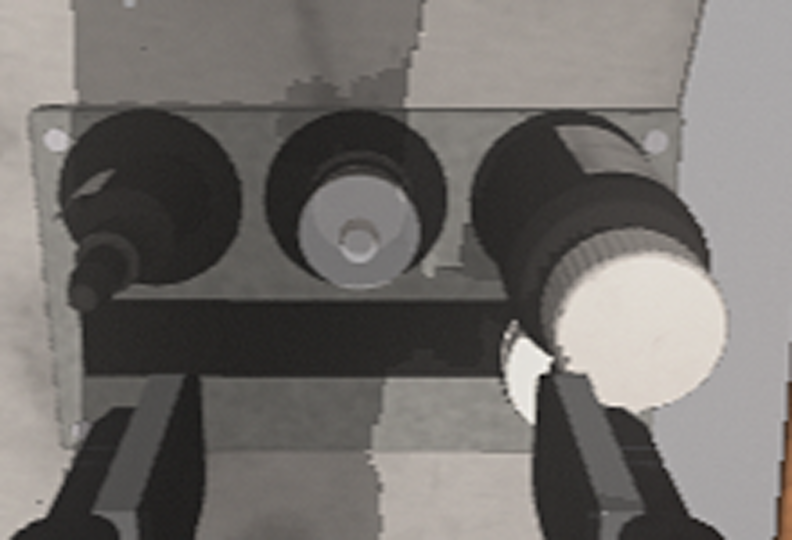

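All three containers stand upright on their own pads: dropper left, glass middle, bottle right. The strip behind them is empty and the gripper is well clear, so I'm handing the job in.

```bash
python3 -c "
from bench import *
print(close_job())"
```

```text
the job is handed in; nothing more can be done
None
```

I handed the job in at about 81 s of the 136 s allowed: the boat lies lengthwise between the rest's end bars, and all three containers are back upright on their original pads, as the last pictures of each show; I have no verdict from the judge.

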